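# Make up the press tooling kits for two leather jobs

## Robot

A 6-joint arm with a two-finger parallel gripper is mounted at the origin on the work surface. World frame = base frame: x ahead of the robot, y to its left, z up, the work surface at z = 0. Lengths are in mm, angles in rad, forces in N, time in s.
With the tool pointing down it reaches from about 275 to 750 mm from the base axis. Payload 10.2 kg.
Tool frame: the origin (TCP) lies between the finger pads; the fingertips stand 8 mm ahead of it and the grasp point (between the pads) lies 11 mm behind it; z points along the fingers, x is the direction in which the jaws open and shut, and the axes are right-handed (so a half turn about z gives the same grasp; the last joint's range is limited). The gripper opens to 85 mm and grips with 20 to 120 N. Pads are 22 mm wide; open, the fingers measure 114 mm over their backs; the gripper's body (76 mm by 85 mm) begins 54 mm behind the grasp point. The pads swing forward as they close: fully open they stand 13 mm farther back than shut.
Start: joints at [-1.509, 0.313, 1.498, -0, 1.331, -0.223], TCP at [147.494, -503.862, 239.294] pointing down, gripper open.
Joint ranges: [-2.94, 2.94], [-0.97, 2.17], [0.19, 2.56], [-1.23, 4.37], [0.02, 3.11], [-2.88, 2.88]. Speed limits (rad/s): [2.39, 2.39, 3.01, 3.14, 3.14, 3.14].

## Interface

Orientations are given as a unit quaternion [w, x, y, z].
In Python, from rig import sense, eyes, ctrl gives the robot as it stands.
- The arm moves only by the tool move_arm, never from a script. Its argument "rows" is a list that holds one entry, the list of rows, each a list of 5 numbers: the shift along the tool's x, y, z in mm, then the turn about the tool's z in units of 6 degrees (1.0 is 6 degrees), then the gripper command: -1 is shut, 1 is fully open, values between are in proportion. In form: [[[dx, dy, dz, roll, jaw], ...]]. A call has 1 to 12 rows; each row is the pose to reach, as a shift and turn from the pose measured when the call began, along the tool's axes at that moment; what a row does not reach only later rows make up. A row lasts 1/8 s, in which the tool goes at most 62.5 mm and 10.7 degrees, less where a joint would pass 70% of its speed; a pose out of reach is approached as far as the arm can. A call with a gripper value outside its range is refused whole. The fingers move at their own pace and stop on an object; "squeeze" is the grip in N (left out, the last holds). Time passes only in rows, so rows that repeat a pose let the fingers close. It gives the time, the measured TCP pose, the force and the opening at its end, in the units of the state.
- sense(): the state, without advancing time (a new reading comes with each control period).
- eyes.capture(name): name is "scene" or "top" or "wrist"; returns a dict with "color" (420x560x3 uint8, blue, green, red), "vertical_fov" (degrees; the focal length in pixels is half the picture's height over the tangent of half this angle, whatever the lens; pixels are square), "cx", "cy" (the principal point, pixels), "k1" (the pictures are not rectified: a ray, as slopes to the right and down, at radius r is drawn at 1 + k1 r^2 times it, then the intrinsics apply), "xyz" and "attitude" of the camera in the world. Camera axes: x right, y down, z forward; pixel columns grow to the right and rows downward; lengths in mm; the calibration is good to about 2 mm. A picture is of the moment at which its call begins. There is no depth.
- ctrl.finish_job(): hands the job in, once; it reports no verdict.
The state is a dict: "time_s": time; "joints": joint angles; "dq": joint speeds; "tau": joint torques, N m; "eef_pos": TCP position; "ee_rot": TCP orientation; "force": force on the tool from outside, world axes, zero at the start; "wrist_torque": the same for the moment, N m; "grip_width": opening from 0.0 (shut) to 1.0 (fully open).
Only numpy, scipy, OpenCV 4.12 (cv2) and the standard library are available. Lean on these libraries where they do the work, as an engineer would, in place of code of your own. Each camera call takes 0.05 s, during which the arm holds its last target. There are 200 camera calls.

## Task

Make up the tooling kits for two press jobs from the stock standing on the bench. Luggage-tag job, three-bay tray: the tag-shaped cutter in the wide bay, the bar stamp in the middle bay and the hole punch in the narrow bay; key-fob job, two-bay tray: the round cutter in the larger bay and the round stamp in the smaller bay. Stand each tool flat on the floor of its bay, upright as it stands now, and leave the square cutter, the square stamp and the jar standing where they are.

Things in the scene. Friction and masses are not known exactly. Their poses are not given: they have to be found in the camera images.
- tray3: Three-bay kit tray, plywood with cork floor, fixed, 182 x 114 mm. Origin: centre of its underside, at bench height. Bays in a row along x, each 106 mm long in y, centred on y = 0: wide bay 68 mm across, centre x = -53 mm; middle bay 52 mm, centre x = +11 mm; narrow bay 46 mm, centre x = +64 mm. Lips and dividers 4 mm thick, top 14 mm above the bench; bay floors 4 mm above it.
- tray2: Two-bay kit tray, plywood with cork floor, fixed, 148 x 84 mm. Origin: centre of its underside, at bench height. Bays side by side along x, each 76 mm long in y, centred on y = 0: larger bay 78 mm across, centre x = -31 mm; smaller bay 58 mm, centre x = +41 mm. Lips and dividers 4 mm thick, top 14 mm above the bench; bay floors 4 mm above it.
- tag_cutter_c (a point): Tag cutter (loose): press knife, a hollow steel band 3 mm thick bent to the outline of a luggage tag, 84 mm long along its x and 46 mm wide along y, square at the -x end and tapering to a blunt point at the +x end; the long sides are parallel from x = -42 to +18 mm. Two braces inside. Its point given is its centre, 25 mm above its foot; z is up. Stands on its cutting edge; 50 mm high. 0.27 kg.
- round_cutter_c (a point): Round cutter (loose): press knife, a hollow steel ring 54 mm in outer diameter, 3 mm thick, with a crossed brace inside. Its point given is its centre, 25 mm above its foot; z is up. Stands on its cutting edge; 50 mm high. 0.2 kg.
- square_cutter_c (a point): Square cutter (loose, not needed, stays where it is): press knife, a hollow square steel band 46 x 46 mm outside, one brace inside. Its point given is its centre, 25 mm above its foot; z is up. Stands on its cutting edge; 50 mm high.
- bar_stamp_c (a point): Bar stamp (loose): oblong brass plate 64 mm (along x) x 22 mm (along y) x 12 mm thick, with a round steel shank 16 mm in diameter rising from its centre (bare from 16 mm above the foot up to the top). Total height 60 mm, stands brass face down. Its point given is its centre, 30 mm above its foot, on the shank's axis; z is up. 0.2 kg.
- round_stamp_c (a point): Round stamp (loose): brass disc 40 mm in diameter, 12 mm thick, with a round steel shank 16 mm in diameter rising from its centre (bare from 16 mm above the foot up to the top). Total height 60 mm, stands brass face down. Its point given is its centre, 30 mm above its foot, on the shank's axis; z is up. 0.2 kg.
- square_stamp_c (a point): Square stamp (loose, not needed, stays where it is): brass plate 32 x 32 x 12 mm, with a round steel shank 16 mm in diameter rising from its centre (bare from 16 mm above the foot up to the top). Total height 60 mm, stands brass face down. Its point given is its centre, 30 mm above its foot, on the shank's axis; z is up.
- punch_c (a point): Hole punch (loose): all steel, no brass plate, standing on a flange 26 mm in diameter and 8 mm thick; above it a round body 20 mm in diameter up to 44 mm above the foot, then a thin cutting tube 12 mm in diameter, pointing up, to 62 mm. Its point given is its centre, 31 mm above its foot; z is up. 0.11 kg.
- jar_c (a point): Bystander (loose, stays where it is): round amber glass jar with a steel cap, 48 mm in diameter, 55 mm high, among the stock. Its point given is its centre; z is up.
There are look-alikes about, which are no part of the job. Leave any purple or turquoise look-alike of the part that bears round_stamp_c alone.

How it is judged:
By the outcome, as a careful person would: the job done as asked, in the order asked, and still so for the second after the job is handed in, with the robot touching nothing.
It also fails if it takes over 136 s, if anything falls off the work surface, if the arm or the gripper's body presses on something with over 40 N, if the wrist force passes 120 N, or if a joint passes its speed limit or range.

## Working session

There is one attempt and no reset: what is moved stays moved. The work goes in short steps, Python scripts to look and compute and a tool call to move; the robot and the scene stay as the last step left them, time stands still between calls to the robot, and variables do not carry over. Pictures are saved under pics/ and viewed, about 12 in all and at most 16, crops included, and the job is handed in when it is done.

Besides the shell and the picture viewer there is one more tool, called as name([rows], argument=value, ...), one row to a line, values as JSON. move_arm: Moves the arm, as the interface text tells. Its arguments: {"type":"object","properties":{"rows":{"type":"array","items":{"type":"array","items":{"type":"array","items":{"type":"number"}}}},"squeeze":{"type":"number"}},"required":["rows"]}

```bash
mkdir -p pics; ls
cat > h.py <<'E'
import numpy as np, cv2
from scipy.spatial.transform import Rotation as R
from rig import sense, eyes, ctrl
def rot(q): return R.from_quat([q[1],q[2],q[3],q[0]]).as_matrix()
def cam(c):
    f=c["color"].shape[0]/2/np.tan(np.radians(c["vertical_fov"])/2)
    return f,np.array(c["xyz"],float),rot(c["attitude"]) if np.size(c["attitude"])==4 else np.array(c["attitude"])
def ray(c,uv,z):
    f,o,A=cam(c); uv=np.atleast_2d(np.array(uv,float))
    d=(uv-[c["cx"],c["cy"]])/f; s=d.copy()
    for _ in range(20): s=d/(1+c["k1"]*(s**2).sum(1,keepdims=True))
    w=np.c_[s,np.ones(len(s))]@A.T
    return (o+w*((z-o[2])/w[:,2:]))[:,:2]
def proj(c,P):
    f,o,A=cam(c); p=(np.atleast_2d(P)-o)@A; s=p[:,:2]/p[:,2:]
    return s*(1+c["k1"]*(s**2).sum(1,keepdims=True))*f+[c["cx"],c["cy"]]
E
python3 - <<'E'
from h import *
import pickle
for n in ["scene","top","wrist"]:
    c=eyes.capture(n); pickle.dump(c,open(n+".pkl","wb"))
    print(n,{k:v for k,v in c.items() if k!="color"})
    if n!="wrist": cv2.imwrite(f"pics/{n}0.png",cv2.resize(c["color"],(800,600),interpolation=cv2.INTER_CUBIC))
s=sense();print(s["eef_pos"],s["ee_rot"],s["grip_width"],s["time_s"])
E
```

```text
pics
scene {'vertical_fov': 56.57576159737604, 'cx': 276.46454845963433, 'cy': 208.8438929004842, 'k1': -0.012434136972535198, 'xyz': array([1107.69601227,  218.56842667,  601.03486589]), 'attitude': array([-0.23557464,  0.50130454,  0.76164275, -0.33630146])}
top {'vertical_fov': 56.85231004483776, 'cx': 280.3750163887416, 'cy': 207.64887573104653, 'k1': 0.017277882245933136, 'xyz': array([5.06524317e+02, 6.09292916e-01, 1.03272723e+03]), 'attitude': array([-0.03284195,  0.70896327, -0.70424871,  0.018062  ])}
wrist {'vertical_fov': 70.94108800990418, 'cx': 279.7647326572213, 'cy': 211.8962190991516, 'k1': -0.02201257992401195, 'xyz': array([ 216.44222362, -483.9054657 ,  373.36591903]), 'attitude': array([ 0.11212174,  0.7923085 , -0.59377655, -0.08429331])}
[ 147.49018004 -503.68747325  238.90161794] [-3.32476271e-04  8.00313512e-01 -5.99581593e-01 -2.92370081e-04] 1.002849834034568 0.15
```

View pics/top0.png

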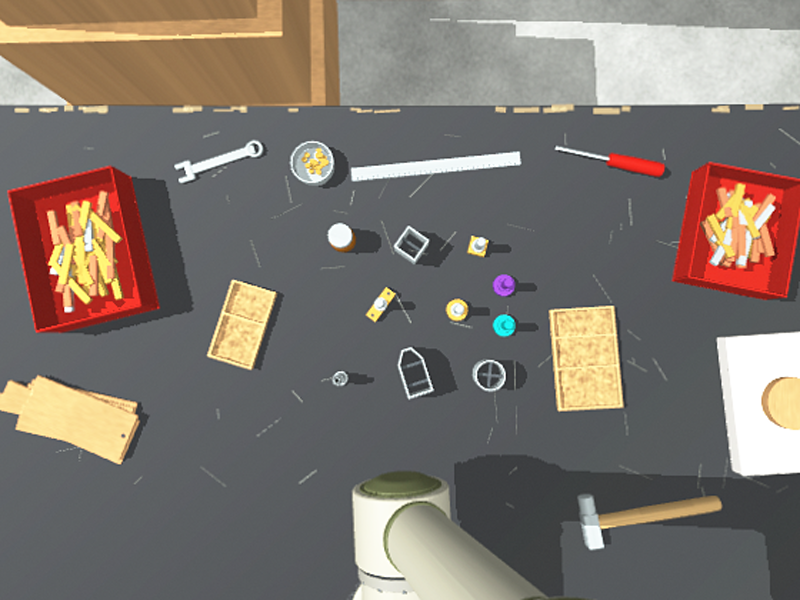

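View pics/scene0.png

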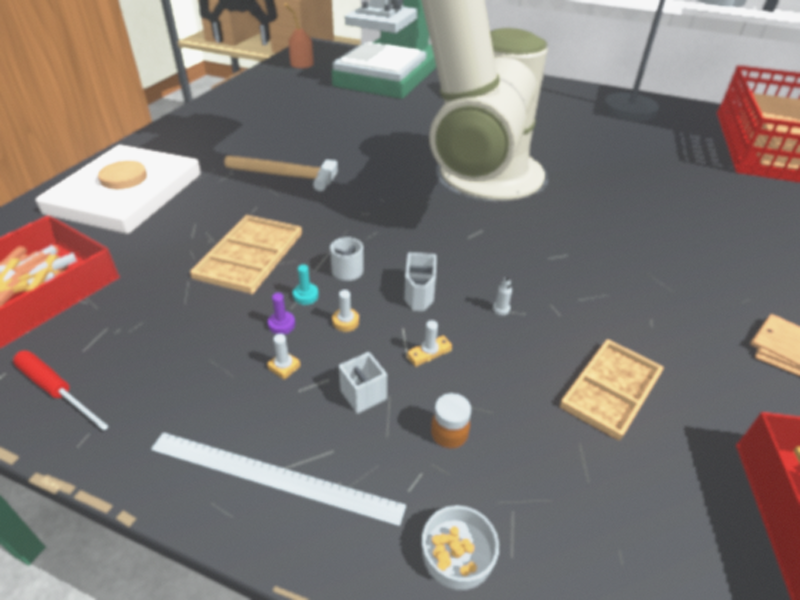

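Top view (800x600 px): tag cutter (414,372), round cutter (489,375), square cutter (411,244), bar stamp (381,304), square stamp (479,245), punch (340,379), jar (341,237), tray2 (243,324) and tray3 (586,358). The round-stamp candidates are brass (457,309), purple (503,285) and turquoise (504,325). The brass one fits, because the coloured ones are the look-alikes to leave. I'll measure roughly now and refine with the wrist camera.

Run:
```python
from h import *
import pickle
c=pickle.load(open("top.pkl","rb")); im=c["color"]; hsv=cv2.cvtColor(im,cv2.COLOR_BGR2HSV)
m=cv2.inRange(hsv,(8,60,90),(35,255,255))
for nm,(x,y),L in [("tray2",(243,324),(148,84)),("tray3",(586,358),(182,114))]:
    u,v=x*.7,y*.7; k=np.zeros_like(m); r=50
    k[int(v-r):int(v+r),int(u-r):int(u+r)]=m[int(v-r):int(v+r),int(u-r):int(u+r)]
    k=cv2.morphologyEx(k,cv2.MORPH_CLOSE,np.ones((5,5)))
    ct=max(cv2.findContours(k,0,1)[0],key=cv2.contourArea)
    P=ray(c,ct[:,0,:],14).astype(np.float32); rc=cv2.minAreaRect(P); print(nm,rc)
    b=cv2.boxPoints(rc);print(b.round(1).tolist())
for nm,x,y,z in [("tag",414,372,25),("round",489,375,25),("sq",411,244,25),("bar",381,304,12),("rs",457,309,12),("sqs",479,245,12),("punch",340,379,30),("jar",341,237,50),("purple",503,285,12),("turq",504,325,12)]:
    print(nm,ray(c,[x*.7,y*.7],z).round(0))
s=sense();T=rot(s["ee_rot"]);print(T.round(3))
w=pickle.load(open("wrist.pkl","rb"));f,o,A=cam(w);print("cam in tool",T.T@(o-s["eef_pos"]),(T.T@A).round(3))
cv2.imwrite("pics/crop1.png",cv2.resize(im[140:290,200:400],(800,600),interpolation=cv2.INTER_CUBIC))
```

```text
tray2 ((527.7943725585938, 315.4295959472656), (89.73555755615234, 150.3163604736328), 73.59396362304688)
[[443.0, 293.6000061035156], [587.2000122070312, 251.1999969482422], [612.5999755859375, 337.20001220703125], [468.3999938964844, 379.70001220703125]]
tray3 ((471.0342712402344, -313.5439758300781), (184.9670867919922, 120.07980346679688), 3.9353396892547607)
[[374.6000061035156, -260.0], [382.8999938964844, -379.79998779296875], [567.4000244140625, -367.1000061035156], [559.2000122070312, -247.3000030517578]]
tag [[443.  -3.]]
round [[ 439. -138.]]
sq [[676.   3.]]
bar [[566.  58.]]
rs [[558. -82.]]
sqs [[ 677. -122.]]
punch [[430. 130.]]
jar [[684. 129.]]
purple [[ 603. -166.]]
turq [[ 529. -168.]]
[[ 0.281 -0.96  -0.   ]
 [-0.96  -0.281  0.001]
 [-0.001 -0.    -1.   ]]
cam in tool [   0.27432288  -71.75696814 -134.45156256] [[ 1.    -0.     0.   ]
 [ 0.     0.961  0.278]
 [-0.    -0.278  0.961]]
```

View pics/crop1.png

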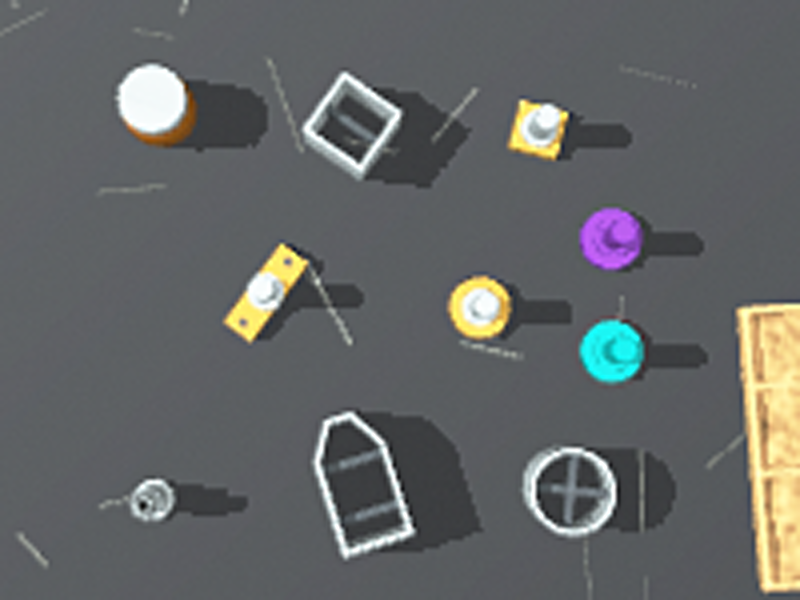

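The crop (4x of [200:400,140:290]) shows the brass round stamp at (480,307), with purple at (611,238) and turquoise at (612,350) left alone. Both trays have the wide bay nearest the robot. Next I'll look with the wrist camera over the stock.

move_arm([
  [[-365, -475, 0, 0, 1], [-365, -475, 0, 0, 1], [-365, -475, 0, 0, 1], [-365, -475, 0, 0, 1], [-365, -475, 0, 0, 1], [-365, -475, 0, 0, 1], [-365, -475, 0, 0, 1], [-365, -475, 0, 0, 1], [-365, -475, 0, 0, 1], [-365, -475, 0, 0, 1], [-365, -475, 0, 0, 1], [-365, -475, 0, 0, 1]],
])

```text
time_s: 1.65
eef_pos: [500.4, -20.3, 239.1]
ee_rot: [-0.0, 0.8, -0.6, -0.001]
force: [-1.3, -0.3, -0.3]
grip_width: 0.999
```

Run:
```python
from h import *
import pickle
c=eyes.capture("wrist"); pickle.dump(c,open("w1.pkl","wb")); pickle.dump(sense(),open("s1.pkl","wb"))
print(sense()["eef_pos"],sense()["time_s"],c["xyz"])
cv2.imwrite("pics/w1.png",cv2.resize(c["color"],(800,600),interpolation=cv2.INTER_CUBIC))
```

```text
[500.39789599 -20.60517886 239.24295729] 1.7 [ 5.69499729e+02 -5.24842790e-01  3.73613132e+02]
```

View pics/w1.png

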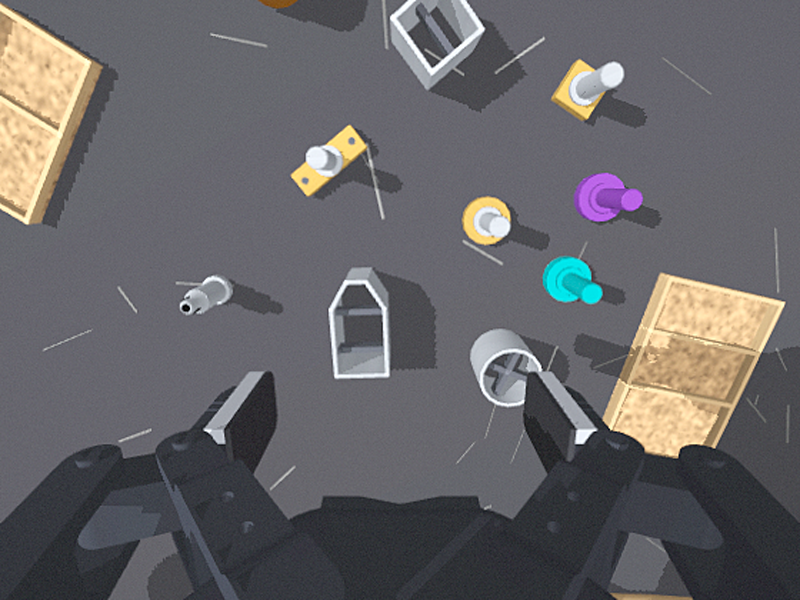

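The wrist view (800x600) shows the tag rim with its base at (335,378)-(389,376) and tip at (347,284)-(371,281), the bar stamp shank top at (320,155), the round stamp top at (496,226), the round cutter rim near (510,376), the punch tip at (186,308), tray3 corners (662,274) and (785,302), and tray2 corners (102,64) and (37,222).

```bash
cat >> h.py <<'E'
def go(x,y,z,yaw=None,s=None):
    """shift/turn in tool axes to reach TCP (x,y,z), tool-x yaw in deg (mod 180)"""
    s=s or sense(); T=rot(s["ee_rot"]); d=T.T@(np.array([x,y,z])-s["eef_pos"])
    cur=np.degrees(np.arctan2(T[1,0],T[0,0])); q=np.degrees(s["joints"][5])
    r=[0] if yaw is None else [-(((yaw-cur+90)%180)-90)]
    print("shift",d.round(1),"roll",[round(a/6,2) for a in r],"yaw",round(cur,1),"q6",round(q,1),"pos",np.round(s["eef_pos"],1),"t",s["time_s"])
E
python3 - <<'E'
from h import *
import pickle
w=pickle.load(open("w1.pkl","rb"));t=pickle.load(open("top.pkl","rb"))
W=lambda p,z: ray(w,np.atleast_2d(p)*.7,z).round(1)
TT=lambda p,z: ray(t,np.atleast_2d(p)/4+[200,140],z).round(1)
tag=W([(335,378),(389,376),(388,307),(331,311),(347,284),(371,281)],50)
ttg=TT([(347,555),(412,530),(383,447),(317,462),(326,422),(350,413)],50)
for P in(tag,ttg):
    a=(P[4:].mean(0)-P[:2].mean(0)); y=np.arctan2(a[1],a[0])
    e=(P[2]+P[3]-P[0]-P[1]); y2=np.arctan2(e[1],e[0])
    u=a/np.hypot(*a); print("tag",P.tolist(),"len",np.hypot(*a),"yaw",np.degrees([y,y2]),"c",(P[4:].mean(0)+P[:2].mean(0))/2,"wid",np.hypot(*(P[1]-P[0])))
h=cv2.cvtColor(w["color"],cv2.COLOR_BGR2HSV); m=cv2.inRange(h,(15,90,120),(35,255,255))
for n,(u,v),sh in [("bar",(330,160),(320,155)),("rs",(487,220),(496,226))]:
    k=np.zeros_like(m);cv2.circle(k,(int(u*.7),int(v*.7)),34,255,-1);k&=m
    hull=cv2.convexHull(np.vstack([c for c in cv2.findContours(k,0,1)[0] if len(c)>5]))[:,0]
    rc=cv2.minAreaRect(ray(w,hull,10).astype(np.float32)); print(n,rc,"shanktop",W(sh,60))
print("bar corners",W([(291,175),(350,125),(368,145),(309,195)],12).tolist(), "top view shank",TT([(265,288),(484,303)],60).tolist())
print("punch",W((187,307),62),W((221,288),4),"top",TT((152,500),50))
print("round",W((510,377),50),TT((571,490),50))
print("tray3",W([(662,274),(785,302)],14).tolist(),"tray2",W([(102,64),(37,222)],14).tolist())
E
```

```text
tag [[400.5, 7.1], [415.1, -36.2], [473.3, -18.8], [457.2, 24.4], [482.5, 17.5], [490.2, -0.0]] len 81.93285360586437 yaw [16.52174443 16.80440754] c [447.075  -2.9  ] wid 45.69518574204509
tag [[398.9, 4.1], [414.8, -36.5], [466.3, -18.1], [456.6, 23.4], [481.7, 17.9], [487.4, 2.8]] len 82.11085494622492 yaw [18.86523833 19.0466243 ] c [445.7    -2.925] wid 43.602408190374085
bar ((568.094970703125, 60.493980407714844), (23.806978225708008, 64.81197357177734), 54.26565170288086) shanktop [[570.7  58.5]]
rs ((559.454833984375, -78.6650161743164), (39.6484260559082, 39.596500396728516), 80.85501861572266) shanktop [[558.7 -77.6]]
bar corners [[548.9, 87.0], [599.7, 49.8], [589.1, 32.0], [537.4, 69.1]] top view shank [[565.5, 56.7], [556.9, -80.7]]
punch [[433. 132.]] [[434.4 129.3]] top [[432.  127.1]]
round [[ 442.8 -134.6]] [[ 440.6 -135.8]]
tray3 [[559.4, -243.7], [568.0, -364.5]] tray2 [[589.7, 246.3], [451.3, 288.9]]
```

move_arm([
  [[-32, 52, 0, -0.1, 1], [-32, 52, 60, -0.1, 1], [-32, 52, 120, -0.1, 1], [-32, 52, 170, -0.1, 1], [-32, 52, 200, -0.1, 1], [-32, 52, 215, -0.1, 1], [-32, 52, 215, -0.1, 1], [-32, 52, 215, -0.1, 1]],
])

```text
time_s: 2.7
eef_pos: [441.8, -4.8, 25.1]
ee_rot: [-0.0, 0.803, -0.596, 0.0]
force: [-0.3, -0.0, -0.3]
grip_width: 0.998
```

Run:
```python
from h import *
c=eyes.capture("wrist"); go(441.7,-4.4,24,-73)
cv2.imwrite("pics/w2.png",c["color"])
```

```text
shift [-0.4  0.   1.2] roll [np.float64(-0.03)] yaw -73.2 q6 57.2 pos [441.8  -4.7  25.2] t 2.75
```

View pics/w2.png

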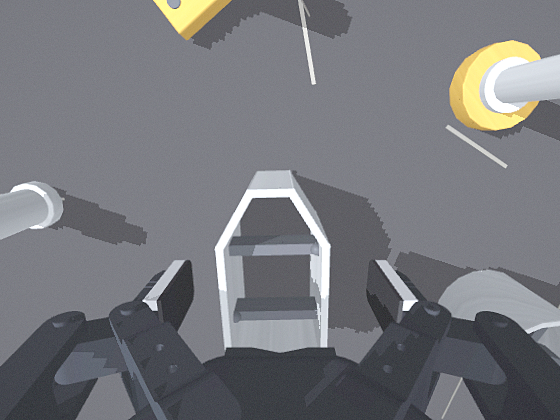

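The view shows the fingers straddling the tag (rim x 217-330, pads at 190 and 370). Close.

move_arm([
  [[0, 0, 1, 0, -1], [0, 0, 1, 0, -1], [0, 0, 1, 0, -1], [0, 0, 1, 0, -1], [0, 0, 1, 0, -1], [0, 0, 1, 0, -1], [0, 0, 1, 0, -1], [0, 0, 1, 0, -1]],
], squeeze=40)

```text
time_s: 3.75
eef_pos: [441.9, -4.7, 24.6]
ee_rot: [-0.001, 0.803, -0.596, 0.0]
force: [-1.0, 0.6, 6.5]
grip_width: 0.529
```

Run:
```python
from h import *
s=sense(); print(s["grip_width"],s["force"])
go(412,-315,110,3.9)
```

```text
0.52923137615039 [-1.00904413  0.64212316  6.48269862]
shift [288.3 118.4 -85.5] roll [np.float64(-12.84)] yaw -73.2 q6 57.2 pos [441.9  -4.7  24.6] t 3.75
```

move_arm([
  [[0, 0, -50, 0, -1], [0, 0, -90, 0, -1], [40, 15, -90, -1.7, -1], [90, 34, -90, -3.4, -1], [140, 53, -90, -5.1, -1], [190, 72, -90, -6.8, -1], [240, 91, -90, -8.5, -1], [280, 106, -90, -10.2, -1], [296, 113, -90, -11.9, -1], [296, 113, -90, -12.84, -1], [296, 113, -90, -12.84, -1], [296, 113, -90, -12.84, -1]],
])

```text
time_s: 5.25
eef_pos: [419.4, -320.4, 114.4]
ee_rot: [-0.0, 0.999, 0.033, 0.001]
force: [-0.4, -0.1, -1.9]
grip_width: 0.537
```

Run:
```python
from h import *
import pickle
s=sense(); print(s["grip_width"],s["force"])
c=eyes.capture("wrist"); go(419.4,-320.5,28,3.9); pickle.dump(c,open("w3.pkl","wb"))
cv2.imwrite("pics/w3.png",cv2.resize(c["color"],(800,600),interpolation=cv2.INTER_CUBIC))
```

```text
0.5366560074162556 [-0.37097036 -0.07678832 -1.91780114]
shift [-0.2  0.1 86.5] roll [np.float64(-0.01)] yaw 3.8 q6 -54.0 pos [ 419.5 -320.4  114.5] t 5.3
```

View pics/w3.png

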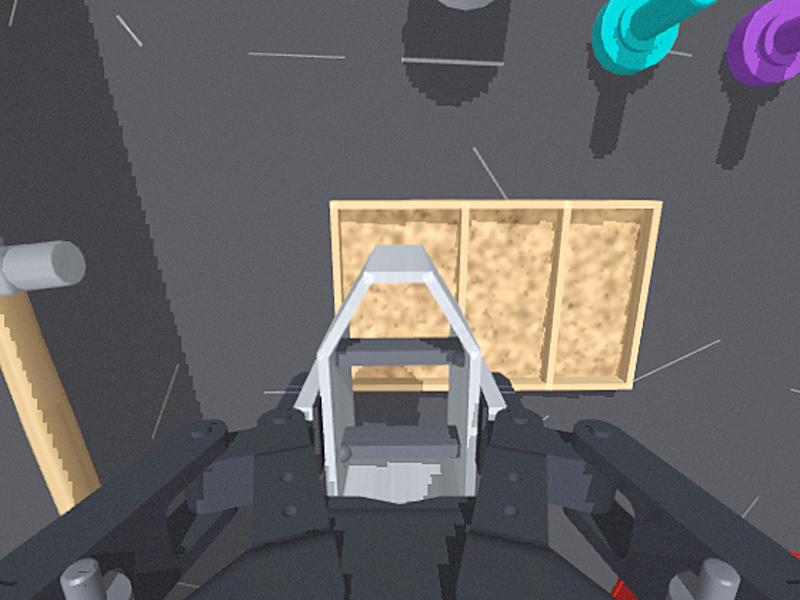

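The wrist view shows the held tag and the tray3 corners at (331,202), (661,202) and (632,387), with inner dividers near 463 and 567 on the top row. I'll recompute the tray pose.

Run:
```python
from h import *
import pickle
w=pickle.load(open("w3.pkl","rb"))
P=ray(w,np.array([(331,202),(661,202),(632,388)])*.7,14)
a=P[1]-P[0];print(P.round(1).tolist(),np.hypot(*a),np.hypot(*(P[2]-P[1])),np.degrees(np.arctan2(a[1],a[0])))
o=(P[0]+P[2])/2;u=a/np.hypot(*a);print("origin",o)
for x in(-53,11,64):print(x,o+u*x)
# tag tip at top rim z = 50+~89
go(*(o-53*u+[.3,-4.9]),28,np.degrees(np.arctan2(a[1],a[0])))
```

```text
[[379.6, -263.4], [559.9, -251.1], [568.5, -363.5]] 180.76186491276775 112.78674143185063 3.9102838278598346
origin [ 474.05285803 -313.45826402]
-53 [ 421.17623912 -317.07256513]
11 [ 485.02725064 -312.70812606]
64 [ 537.90386955 -309.09382495]
shift [ 1.8  1.7 86.5] roll [np.float64(-0.02)] yaw 3.8 q6 -54.0 pos [ 419.5 -320.4  114.5] t 5.3
```

move_arm([
  [[2, 2, 0, 0, -1], [2, 2, 40, 0, -1], [2, 2, 70, 0, -1], [2, 2, 80, 0, -1], [2, 2, 84, 0, -1], [2, 2, 85, 0, -1], [2, 2, 86, 0, -1], [2, 2, 87, 0, -1], [2, 2, 87, 0, -1]],
])

```text
time_s: 6.42
eef_pos: [422.0, -322.6, 28.7]
ee_rot: [0.0, 0.999, 0.033, 0.001]
force: [-1.4, 1.7, 6.8]
grip_width: 0.529
```

move_arm([
  [[0, 0, 0, 0, 0.4], [0, 0, 0, 0, 0.4], [0, 0, 0, 0, 0.4], [0, 0, 0, 0, 0.4], [0, 0, -30, 0, 0.4], [0, 0, -80, 0, 0.4], [0, 0, -120, 0, 0.4], [0, 0, -120, 0, 0.4]],
])

```text
time_s: 7.42
eef_pos: [422.7, -323.5, 151.4]
ee_rot: [0.003, 0.999, 0.033, 0.003]
force: [-0.6, -0.3, 0.0]
grip_width: 0.703
```

Run:
```python
from h import *
import pickle
s=sense(); print(s["grip_width"],s["force"])
c=eyes.capture("wrist");  pickle.dump(c,open("w4.pkl","wb")); t=eyes.capture("top")
a=cv2.resize(c["color"],(560,420)); b=cv2.resize(t["color"][180:300,360:460],(240,288),interpolation=cv2.INTER_CUBIC)
o=np.zeros((420,800,3),np.uint8); o[:,:560]=a;o[:288,560:]=b
cv2.imwrite("pics/w4.png",o)
go(569.5,59.5,140,-35.7)
```

```text
0.703377695533003 [-0.55342985 -0.25598947  0.02003404]
shift [ 173.  -371.1    8.3] roll [np.float64(6.59)] yaw 3.8 q6 -53.9 pos [ 421.6 -322.3  148.1] t 7.525
```

View pics/w4.png

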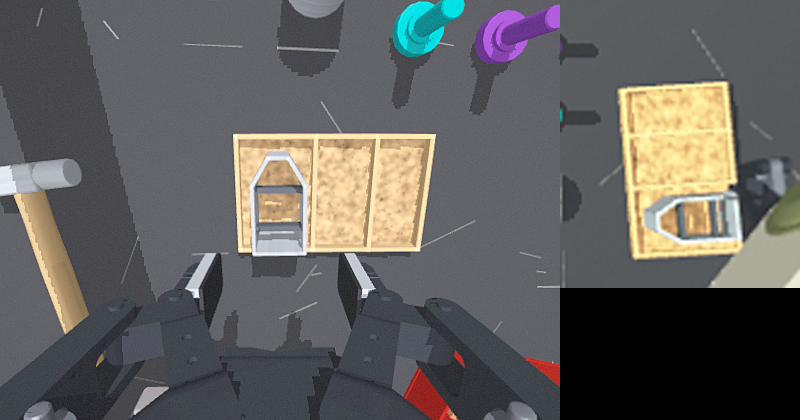

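The tag stands in the wide bay. Its tip is at (279,153) and its base edge at (279,254), close to the near lip in the image, so I'll check that numerically.

Run:
```python
from h import *
import pickle
w=pickle.load(open("w4.pkl","rb"))
P=ray(w,np.array([(253,255),(306,255),(306,188),(253,188),(268,157),(289,157)]),54)
u=np.array([np.cos(np.radians(3.9)),np.sin(np.radians(3.9))]);v=np.array([-u[1],u[0]])
print(np.c_[(P-[474,-313.5])@u,(P-[474,-313.5])@v].round(1).tolist())
c=ray(w,np.array([(234,135),(435,135),(420,251)]),14);print(np.c_[(c-[474,-313.5])@u,(c-[474,-313.5])@v].round(1).tolist())
```

```text
[[-73.1, -42.2], [-27.7, -42.4], [-29.1, 16.1], [-71.5, 16.2], [-59.2, 40.7], [-42.9, 40.7]]
[[-90.7, 56.1], [90.0, 56.2], [91.4, -57.2]]
```

Tag is inside with margins. Next is the bar stamp.

move_arm([
  [[40, -60, 0, 1.5, 0.2], [60, -115, 0, 3, 0.2], [85, -170, 0, 4.5, 0.2], [110, -230, 0, 6, 0.2], [135, -290, 0, 6.6, 0.2], [160, -345, 0, 6.6, 0.2], [173, -371, 0, 6.6, 0.2], [173, -371, 0, 6.6, 0.2], [173, -371, 40, 6.6, 0.2], [173, -371, 70, 6.6, 0.2], [173, -371, 70, 6.6, 0.2]],
])

```text
time_s: 8.9
eef_pos: [567.8, 58.6, 75.7]
ee_rot: [0.001, 0.951, -0.308, -0.002]
force: [0.0, 0.5, 0.7]
grip_width: 0.6
```

Run:
```python
from h import *
c=eyes.capture("wrist"); go(569.3,59.5,36,-35.7)
cv2.imwrite("pics/w5.png",c["color"])
```

```text
shift [-0.2 -0.9 41.6] roll [np.float64(-0.02)] yaw -35.8 q6 30.0 pos [568.9  58.7  77.6] t 8.95
```

View pics/w5.png

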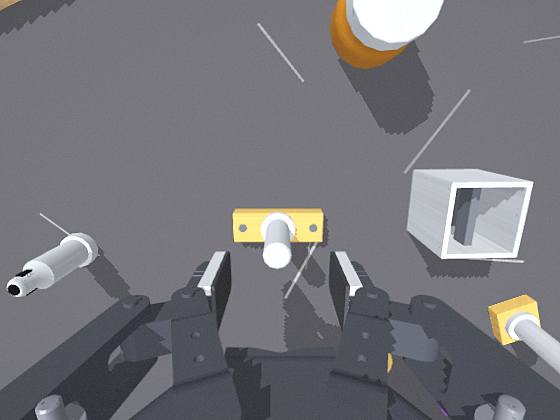

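The bar stamp plate is level in the view (233-323, 225) and the shank is at (278,255), centred between the pads. Descend and close.

move_arm([
  [[0, -1, 25, 0, 0.2], [0, -1, 42, 0, 0.2], [0, -1, 42, 0, 0.2], [0, -1, 42, 0, -1], [0, -1, 42, 0, -1], [0, -1, 42, 0, -1], [0, -1, 42, 0, -1], [0, -1, 42, 0, -1], [0, -1, 42, 0, -1], [0, -1, 42, 0, -1], [0, -1, 42, 0, -1]],
], squeeze=40)

```text
time_s: 10.32
eef_pos: [569.9, 59.5, 36.6]
ee_rot: [-0.0, 0.952, -0.308, 0.0]
force: [-1.4, 1.2, 6.7]
grip_width: 0.163
```

Run:
```python
from h import *
s=sense(); print(s["grip_width"],s["force"])
go(485,-312.7,150,-86.1)
go(485,-312.7,40,-86.1)
```

```text
0.16312065401295683 [-1.41840902  1.15901404  6.6511644 ]
shift [ 149.1  351.4 -113.4] roll [np.float64(8.38)] yaw -35.8 q6 30.1 pos [569.9  59.5  36.6] t 10.325
shift [149.  351.5  -3.4] roll [np.float64(8.38)] yaw -35.8 q6 30.1 pos [569.9  59.5  36.6] t 10.325
```

move_arm([
  [[0, 0, -55, 0, -1], [0, 0, -113, 0, -1], [20, 48, -113, 1.2, -1], [42, 98, -113, 2.4, -1], [64, 150, -113, 3.6, -1], [86, 202, -113, 4.8, -1], [108, 254, -113, 6, -1], [128, 302, -113, 7.2, -1], [143, 338, -113, 8.38, -1], [149, 351, -113, 8.38, -1], [149, 351, -113, 8.38, -1], [149, 351, -80, 8.38, -1]],
])

```text
time_s: 11.82
eef_pos: [486.6, -311.8, 118.2]
ee_rot: [-0.0, 0.732, -0.682, 0.003]
force: [1.2, -0.6, -2.7]
grip_width: 0.163
```

Run:
```python
from h import *
s=sense(); print(s["grip_width"],s["force"])
c=eyes.capture("wrist"); go(485,-312.7,40,-86.1)
cv2.imwrite("pics/w6.png",c["color"])
```

```text
0.16266869614379106 [ 1.20102483 -0.60165557 -2.70716379]
shift [ 3.3 -0.4 72.4] roll [np.float64(0.02)] yaw -86.0 q6 41.7 pos [ 484.5 -309.7  112.4] t 11.875
```

View pics/w6.png

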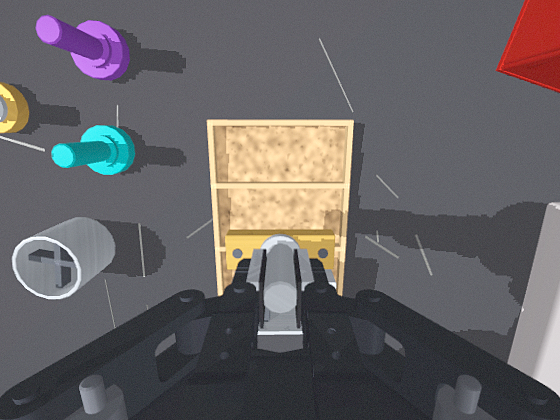

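The bar stamp is held square over the middle bay. Lower.

move_arm([
  [[3, 0, 0, 0, -1], [3, 0, 40, 0, -1], [3, 0, 60, 0, -1], [3, 0, 69, 0, -1], [3, 0, 71, 0, -1], [3, 0, 72, 0, -1], [3, 0, 72.5, 0, -1], [3, 0, 72.5, 0, -1]],
])

```text
time_s: 12.88
eef_pos: [484.8, -312.6, 40.7]
ee_rot: [-0.0, 0.732, -0.682, -0.002]
force: [0.4, 1.2, 2.7]
grip_width: 0.164
```

move_arm([
  [[0, 0, 0.5, 0, -1], [0, 0, 0.5, 0, 0], [0, 0, 0.5, 0, 0], [0, 0, 0.5, 0, 0], [0, 0, 0.5, 0, 0], [0, 0, -30, 0, 0], [0, 0, -80, 0, 0], [0, 0, -120, 0, 0], [0, 0, -120, 0, 0]],
])

```text
time_s: 14.0
eef_pos: [486.1, -313.9, 163.8]
ee_rot: [-0.0, 0.732, -0.682, 0.001]
force: [-0.1, 0.6, -0.4]
grip_width: 0.498
```

Run:
```python
from h import *
import pickle
s=sense(); print(s["grip_width"],s["force"])
c=eyes.capture("wrist"); pickle.dump(c,open("w7.pkl","wb"))
cv2.imwrite("pics/w7.png",c["color"])
for y in (-86.1,3.9,30): go(433,130.5,150,y)
```

```text
0.4978504230431993 [-0.08990403  0.55155352 -0.38809743]
shift [-446.3   20.9   12.2] roll [np.float64(0.03)] yaw -85.9 q6 41.5 pos [ 485.3 -313.2  161.5] t 14.05
shift [-446.3   20.9   12.2] roll [np.float64(-14.97)] yaw -85.9 q6 41.5 pos [ 485.3 -313.2  161.5] t 14.05
shift [-446.3   20.9   12.2] roll [np.float64(10.68)] yaw -85.9 q6 41.5 pos [ 485.3 -313.2  161.5] t 14.05
```

View pics/w7.png

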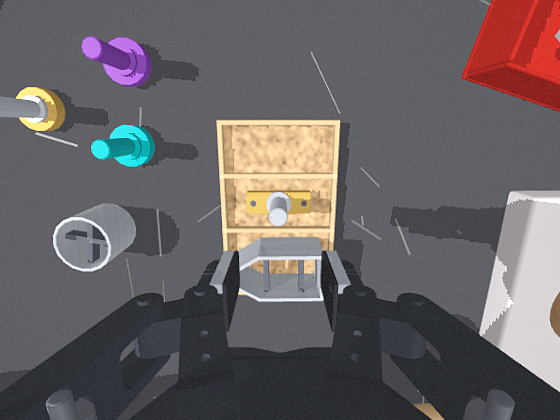

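The bar stamp stands in the middle bay, plate at (247-311,203). Now the punch.

move_arm([
  [[-60, 3, 0, 0, 0.2], [-120, 6, 0, 0, 0.2], [-180, 9, 0, 0, 0.2], [-240, 12, 0, 0, 0.2], [-300, 15, 0, 0, 0.2], [-360, 18, 0, 0, 0.2], [-410, 20, 0, 0, 0.2], [-440, 21, 0, 0, 0.2], [-446, 21, 0, 0, 0.2], [-446, 21, 40, 0, 0.2], [-446, 21, 76, 0, 0.2], [-446, 21, 76, 0, 0.2]],
])

```text
time_s: 15.55
eef_pos: [431.4, 129.4, 84.1]
ee_rot: [0.002, 0.731, -0.682, -0.003]
force: [1.0, 0.0, 1.0]
grip_width: 0.6
```

Run:
```python
from h import *
import pickle
c=eyes.capture("wrist"); pickle.dump(c,open("w8.pkl","wb")); go(433,130,22,-86.1)
cv2.imwrite("pics/w8.png",c["color"])
```

```text
shift [-0.3 -0.6 63.8] roll [np.float64(0.02)] yaw -86.0 q6 87.7 pos [432.6 129.6  85.8] t 15.6
```

View pics/w8.png

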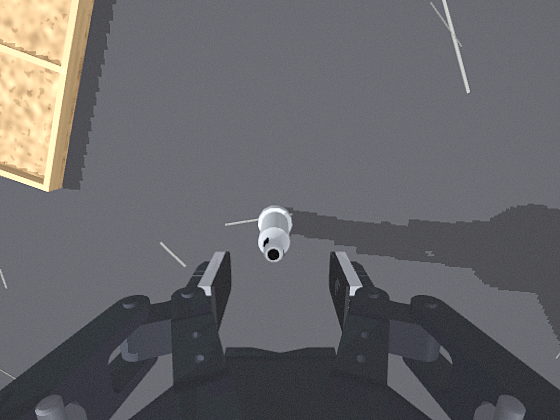

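Run:
```python
from h import *
import pickle
w=pickle.load(open("w8.pkl","rb"));print(ray(w,(274,253),62),ray(w,(275,219),6)); go(*ray(w,(274.5,253),62)[0],22,-86.1)
```

```text
[[432.83513919 132.78981676]] [[435.35222564 133.27945529]]
shift [-2.8 -0.6 63.8] roll [np.float64(0.02)] yaw -86.0 q6 87.7 pos [432.6 129.6  85.8] t 15.6
```

move_arm([
  [[-3, -1.5, 30, 0, 0.2], [-3, -1.5, 55, 0, 0.2], [-3, -1.5, 64, 0, 0.2], [-3, -1.5, 64, 0, 0.2], [-3, -1.5, 64, 0, -1], [-3, -1.5, 64, 0, -1], [-3, -1.5, 64, 0, -1], [-3, -1.5, 64, 0, -1], [-3, -1.5, 64, 0, -1], [-3, -1.5, 64, 0, -1], [-3, -1.5, 64, 0, -1], [-3, -1.5, 64, 0, -1]],
], squeeze=40)

```text
time_s: 17.1
eef_pos: [434.3, 132.8, 22.7]
ee_rot: [-0.0, 0.731, -0.682, -0.001]
force: [-1.9, -0.7, 7.3]
grip_width: 0.22
```

Run:
```python
from h import *
s=sense(); print(s["grip_width"],s["force"])
go(538,-309,150,-86.1)
```

```text
0.2202357351133239 [-1.8735637  -0.65761028  7.2836049 ]
shift [ 447.8  -72.4 -127.9] roll [np.float64(0.02)] yaw -86.0 q6 88.0 pos [434.3 132.8  22.7] t 17.1
```

move_arm([
  [[0, 0, -60, 0, -1], [0, 0, -120, 0, -1], [55, -9, -128, 0, -1], [115, -18, -128, 0, -1], [175, -28, -128, 0, -1], [235, -38, -128, 0, -1], [295, -48, -128, 0, -1], [355, -57, -128, 0, -1], [410, -66, -128, 0, -1], [440, -71, -128, 0, -1], [448, -72, -128, 0, -1], [448, -72, -110, 0, -1]],
])

```text
time_s: 18.6
eef_pos: [537.9, -309.3, 133.0]
ee_rot: [-0.0, 0.731, -0.682, 0.0]
force: [-0.3, 0.3, -2.2]
grip_width: 0.222
```

Run:
```python
from h import *
s=sense(); print(s["grip_width"],s["force"])
go(538,-309,26,-86.1)
```

```text
0.22154262202585712 [-0.28223199  0.27104807 -2.17475239]
shift [ -0.3  -0.  107. ] roll [np.float64(0.02)] yaw -86.0 q6 45.3 pos [ 537.9 -309.3  133. ] t 18.6
```

move_arm([
  [[0, 0, 40, 0, -1], [0, 0, 80, 0, -1], [0, 0, 98, 0, -1], [0, 0, 104, 0, -1], [0, 0, 106, 0, -1], [0, 0, 107, 0, -1], [0, 0, 107, 0, -1], [0, 0, 107, 0, -1]],
])

```text
time_s: 19.6
eef_pos: [538.4, -309.6, 26.8]
ee_rot: [-0.0, 0.731, -0.682, 0.001]
force: [0.6, 0.6, 3.2]
grip_width: 0.218
```

move_arm([
  [[0, 0, 0, 0, 0], [0, 0, 0, 0, 0], [0, 0, 0, 0, 0], [0, 0, 0, 0, 0], [0, 0, -30, 0, 0], [0, 0, -80, 0, 0], [0, 0, -120, 0, 0], [0, 0, -120, 0, 0]],
])

```text
time_s: 20.6
eef_pos: [539.3, -310.4, 150.2]
ee_rot: [-0.0, 0.731, -0.682, 0.004]
force: [-0.1, -1.0, -0.3]
grip_width: 0.499
```

Run:
```python
from h import *
import pickle
s=sense(); print(s["grip_width"],s["force"])
c=eyes.capture("wrist"); pickle.dump(c,open("w9.pkl","wb"))
cv2.imwrite("pics/w9.png",c["color"])
go(442,-135,110,-86.1)
```

```text
0.49880261435838336 [-0.0605475  -1.0412614  -0.28069361]
shift [-181.2   84.1   37. ] roll [np.float64(0.02)] yaw -86.0 q6 45.3 pos [ 538.5 -309.7  147.8] t 20.65
```

View pics/w9.png

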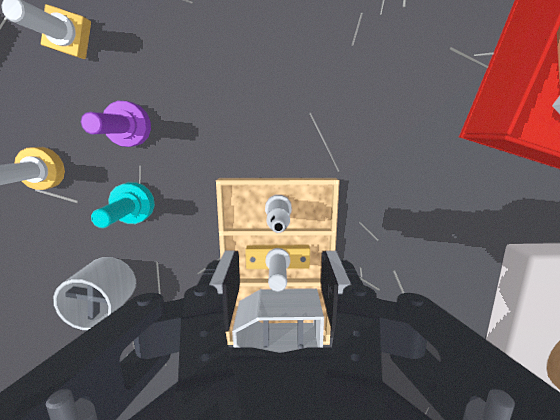

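The punch stands in the narrow bay at (278,212), so kit 1 is complete. Now the round cutter.

move_arm([
  [[-50, 23, 0, 0, 1], [-105, 48, 0, 0, 1], [-155, 72, 0, 0, 1], [-181, 84, 0, 0, 1], [-181, 84, 20, 0, 1], [-181, 84, 40, 0, 1], [-181, 84, 40, 0, 1]],
])

```text
time_s: 21.52
eef_pos: [441.0, -134.5, 105.3]
ee_rot: [0.0, 0.731, -0.682, -0.0]
force: [0.5, -0.7, 0.7]
grip_width: 1.002
```

Run:
```python
from h import *
import pickle
c=eyes.capture("wrist"); pickle.dump(c,open("w10.pkl","wb")); go(442,-135,24,-86.1)
cv2.imwrite("pics/w10.png",c["color"])
```

```text
shift [ 0.1 -0.2 82.3] roll [np.float64(0.02)] yaw -86.0 q6 54.5 pos [ 441.7 -134.9  106.3] t 21.575
```

View pics/w10.png

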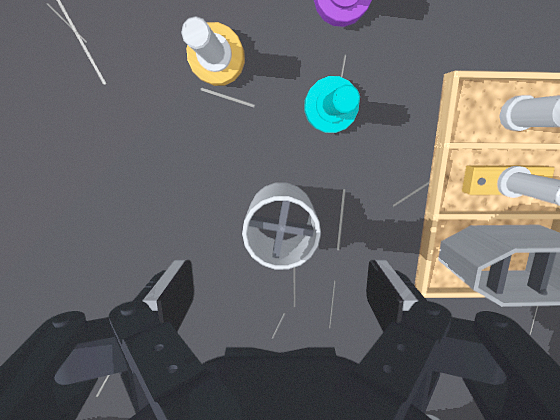

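The round cutter rim spans x 243-321 and y 195-269, centre (282,232).

Run:
```python
from h import *
import pickle
w=pickle.load(open("w10.pkl","rb"));P=ray(w,[(282,232),(243,232),(321,232),(282,195),(282,269)],50);print(P.round(1).tolist())
go(*(P[3]+P[4])/2,24,-86.1)
```

```text
[[443.7, -135.9], [441.9, -109.3], [445.5, -162.6], [469.6, -134.1], [415.8, -137.9]]
shift [ 1.1 -0.8 82.3] roll [np.float64(0.02)] yaw -86.0 q6 54.5 pos [ 441.7 -134.9  106.3] t 21.575
```

move_arm([
  [[1, -1, 40, 0, 1], [1, -1, 70, 0, 1], [1, -1, 82, 0, 1], [1, -1, 82, 0, 1], [1, -1, 82, 0, -1], [1, -1, 82, 0, -1], [1, -1, 82, 0, -1], [1, -1, 82, 0, -1], [1, -1, 82, 0, -1], [1, -1, 82, 0, -1], [1, -1, 82, 0, -1], [1, -1, 82, 0, -1]],
], squeeze=40)

```text
time_s: 23.08
eef_pos: [443.4, -136.2, 25.5]
ee_rot: [-0.0, 0.731, -0.682, 0.002]
force: [-2.4, 1.3, 7.8]
grip_width: 0.618
```

Run:
```python
from h import *
s=sense(); print(s["grip_width"],s["force"])
o=np.array([527.8,315.4]); o2=np.array([520.5,267.6])
a=np.radians(-16.5);u=np.array([np.cos(a),np.sin(a)]);v=np.array([-u[1],u[0]])
print("origins",o,o2+42*v); o=(o+o2+42*v)/2
print(o-31*u,o+41*u)
go(*(o-31*u),150,73.5)
```

```text
0.6178544571214197 [-2.43714415  1.32264216  7.82788399]
origins [527.8 315.4] [532.42864448 307.87042886]
[500.39091046 320.43969012] [569.42593137 299.9905853 ]
shift [-451.2  -89.3 -125.4] roll [np.float64(3.42)] yaw -86.0 q6 54.4 pos [ 443.4 -136.2   25.5] t 23.075
```

move_arm([
  [[0, 0, -60, 0, -1], [0, 0, -120, 0, -1], [-55, -11, -125, 0.6, -1], [-115, -23, -125, 1.2, -1], [-175, -35, -125, 1.8, -1], [-235, -47, -125, 2.4, -1], [-295, -58, -125, 3, -1], [-355, -70, -125, 3.42, -1], [-410, -81, -125, 3.42, -1], [-443, -88, -125, 3.42, -1], [-451, -89, -125, 3.42, -1], [-451, -89, -125, 3.42, -1]],
])

```text
time_s: 24.58
eef_pos: [499.9, 320.0, 149.6]
ee_rot: [0.0, -0.599, 0.801, -0.002]
force: [-0.0, -0.0, -1.0]
grip_width: 0.617
```

Run:
```python
from h import *
import pickle
s=sense(); print(s["grip_width"],s["force"])
c=eyes.capture("wrist"); pickle.dump(c,open("w11.pkl","wb")); go(500.4,320.4,28,73.5)
cv2.imwrite("pics/w11.png",cv2.resize(c["color"],(800,600)))
```

```text
0.6169398775879762 [-0.01299225 -0.04137878 -1.01287337]
shift [ -1.2   0.3 121.7] roll [np.float64(-0.0)] yaw -106.5 q6 128.0 pos [500.  319.4 149.7] t 24.625
```

View pics/w11.png

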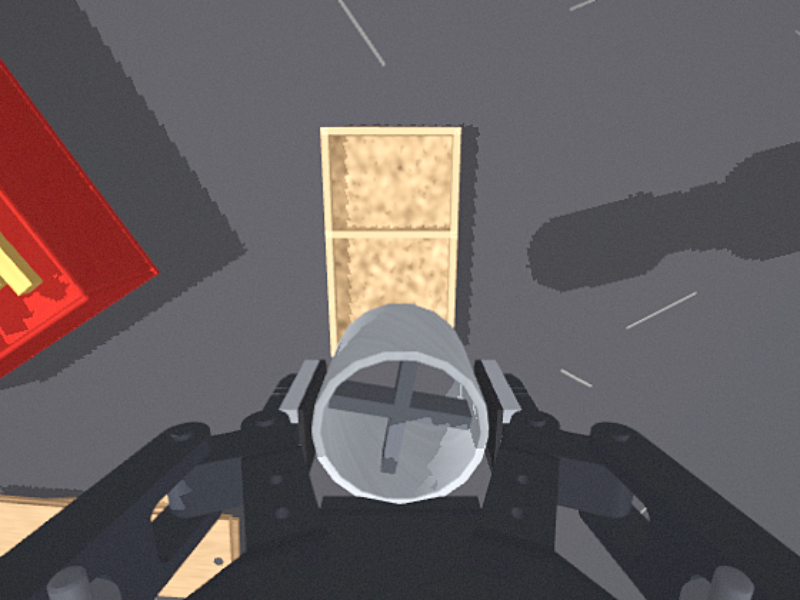

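The held ring is over tray2. The far corners are at (320,128) and (461,128), and the divider is at v=234.

Run:
```python
from h import *
import pickle
w=pickle.load(open("w11.pkl","rb"))
P=ray(w,np.array([(320,128),(461,128),(331,234),(456,234),(331,340),(456,330)])*.7,14);print(P.round(1).tolist(),np.hypot(*(P[1]-P[0])))
a=P[0]-P[1];print("yaw",np.degrees(np.arctan2(*a[::-1]))-90)
v=a/np.hypot(*a);u=np.array([v[1],-v[0]])
o=(P[0]+P[1])/2-74*u; d=(P[2]+P[3])/2; print("o",o,"divider x",(d-o)@u,"(expect 10)",(d-o)@v)
print(o-31*u,o+41*u); go(*(o-31*u),28,None)
```

```text
[[612.2, 336.5], [588.2, 255.5], [550.5, 350.7], [527.8, 274.2], [482.1, 374.3], [464.8, 290.4]] 84.51947767494586
yaw -16.49540154916278
o [529.26640154 317.00290098] divider x 10.725406507826301 (expect 10) -1.5598897289732883
[499.54228323 325.80499109] [568.57894512 305.36142696]
shift [ -6.2   2.7 121.7] roll [0.0] yaw -106.5 q6 128.0 pos [500.  319.4 149.7] t 24.625
```

move_arm([
  [[-5.5, 2, 40, 0, -1], [-5.5, 2, 80, 0, -1], [-5.5, 2, 108, 0, -1], [-5.5, 2, 116, 0, -1], [-5.5, 2, 119, 0, -1], [-5.5, 2, 120, 0, -1], [-5.5, 2, 121, 0, -1], [-5.5, 2, 121, 0, -1]],
])

```text
time_s: 25.62
eef_pos: [500.5, 325.1, 29.7]
ee_rot: [0.001, -0.598, 0.801, -0.002]
force: [-0.0, -0.9, 3.8]
grip_width: 0.62
```

move_arm([
  [[0, 0, 0, 0, 0.7], [0, 0, 0, 0, 0.7], [0, 0, 0, 0, 0.7], [0, 0, 0, 0, 0.7], [0, 0, -30, 0, 0.7], [0, 0, -80, 0, 0.7], [0, 0, -120, 0, 0.7], [0, 0, -120, 0, 0.7]],
])

```text
time_s: 26.62
eef_pos: [501.2, 325.9, 152.9]
ee_rot: [0.004, -0.598, 0.801, -0.003]
force: [1.4, 0.2, -0.5]
grip_width: 0.854
```

Run:
```python
from h import *
import pickle
s=sense(); print(s["grip_width"],s["force"])
go(559,-78.5,150,73.5)
c=eyes.capture("wrist"); pickle.dump(c,open("w12.pkl","wb"));cv2.imwrite("pics/w12.png",c["color"])
```

```text
0.8544378123299609 [ 1.39666023  0.22323302 -0.54676319]
shift [ 371.4 -170.3    3.4] roll [np.float64(-0.0)] yaw -106.5 q6 128.5 pos [501.2 325.9 152.9] t 26.625
```

View pics/w12.png

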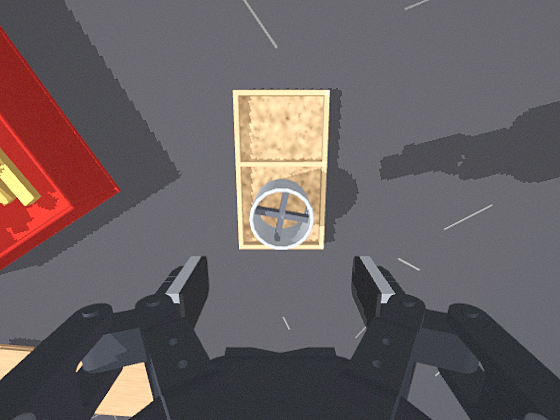

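The round cutter stands in the larger bay, its rim centred at (281,219) and its foot within the lips. Now the brass round stamp.

move_arm([
  [[50, -23, 0, 0, 0.2], [105, -48, 0, 0, 0.2], [160, -73, 0, 0, 0.2], [215, -98, 0, 0, 0.2], [270, -123, 0, 0, 0.2], [320, -147, 0, 0, 0.2], [355, -163, 0, 0, 0.2], [371, -170, 0, 0, 0.2], [371, -170, 20, 0, 0.2], [371, -170, 60, 0, 0.2], [371, -170, 70, 0, 0.2], [371, -170, 70, 0, 0.2]],
])

```text
time_s: 28.18
eef_pos: [558.3, -78.1, 81.4]
ee_rot: [0.002, -0.598, 0.801, -0.002]
force: [-0.3, -0.1, -0.5]
grip_width: 0.597
```

Run:
```python
from h import *
import pickle
c=eyes.capture("wrist"); pickle.dump(c,open("w13.pkl","wb")); go(559,-78.5,36,73.5)
cv2.imwrite("pics/w13.png",c["color"])
```

```text
shift [ 0.1  0.1 46.3] roll [np.float64(0.0)] yaw -106.5 q6 86.6 pos [558.8 -78.4  82.3] t 28.225
```

View pics/w13.png

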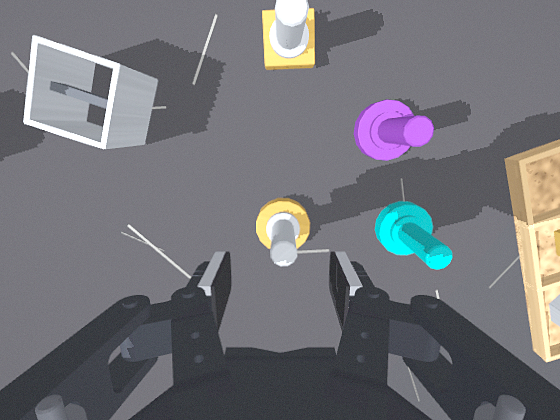

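The brass round disc is at (283,225) and its shank top at (284,253), between the pads. Turquoise (405,228) and purple (387,130) are clear.

move_arm([
  [[1.5, 0, 25, 0, 0.2], [1.5, 0, 42, 0, 0.2], [1.5, 0, 46, 0, 0.2], [1.5, 0, 46, 0, 0.2], [1.5, 0, 46, 0, -1], [1.5, 0, 46, 0, -1], [1.5, 0, 46, 0, -1], [1.5, 0, 46, 0, -1], [1.5, 0, 46, 0, -1], [1.5, 0, 46, 0, -1], [1.5, 0, 46, 0, -1], [1.5, 0, 46, 0, -1]],
], squeeze=40)

```text
time_s: 29.72
eef_pos: [558.9, -80.1, 36.9]
ee_rot: [0.003, -0.598, 0.801, -0.003]
force: [-1.8, -0.7, 5.5]
grip_width: 0.167
```

Run:
```python
from h import *
s=sense(); print(s["grip_width"],s["force"])
go(568.6,304.9,150,73.5)
```

```text
0.16665615954846427 [-1.7792254  -0.68284351  5.51000196]
shift [-371.9   99.  -113.8] roll [np.float64(0.0)] yaw -106.5 q6 86.4 pos [558.9 -80.1  36.9] t 29.725
```

move_arm([
  [[0, 0, -55, 0, -1], [0, 0, -113, 0, -1], [-50, 13, -114, 0, -1], [-105, 28, -114, 0, -1], [-160, 43, -114, 0, -1], [-215, 57, -114, 0, -1], [-270, 72, -114, 0, -1], [-320, 85, -114, 0, -1], [-355, 95, -114, 0, -1], [-372, 99, -114, 0, -1], [-372, 99, -114, 0, -1], [-372, 99, -114, 0, -1]],
])

```text
time_s: 31.22
eef_pos: [568.9, 303.6, 150.0]
ee_rot: [0.002, -0.598, 0.802, -0.003]
force: [-0.5, -0.7, -1.8]
grip_width: 0.162
```

Run:
```python
from h import *
s=sense(); print(s["grip_width"],s["force"])
go(568.6,304.9,40,73.5)
```

```text
0.16237287887016902 [-0.47397727 -0.68571567 -1.80354156]
shift [ -1.2   1.5 110. ] roll [np.float64(-0.01)] yaw -106.6 q6 124.4 pos [568.9 303.6 150. ] t 31.225
```

move_arm([
  [[-1, 0, 40, 0, -1], [-1, 0, 80, 0, -1], [-1, 0, 100, 0, -1], [-1, 0, 106, 0, -1], [-1, 0, 108, 0, -1], [-1, 0, 109, 0, -1], [-1, 0, 110, 0, -1], [-1, 0, 110, 0, -1]],
])

```text
time_s: 32.22
eef_pos: [570.4, 304.4, 41.0]
ee_rot: [0.003, -0.598, 0.802, -0.004]
force: [-0.2, -0.5, 2.8]
grip_width: 0.159
```

move_arm([
  [[0, 0, 0, 0, 0], [0, 0, 0, 0, 0], [0, 0, 0, 0, 0], [0, 0, 0, 0, 0], [0, 0, -30, 0, 0], [0, 0, -80, 0, 0], [0, 0, -130, 0, 0], [0, 40, -160, 0, 0], [0, 90, -160, 0, 0], [0, 130, -160, 0, 0], [0, 130, -160, 0, 0], [0, 130, -160, 0, 0]],
])

```text
time_s: 33.72
eef_pos: [444.9, 341.8, 199.9]
ee_rot: [0.003, -0.598, 0.802, -0.004]
force: [0.8, -0.2, 0.2]
grip_width: 0.502
```

Run:
```python
from h import *
s=sense(); print(s["grip_width"],s["force"],s["eef_pos"],s["time_s"])
c=eyes.capture("wrist"); t=eyes.capture("top")
o=np.zeros((600,800,3),np.uint8); o[:300,:400]=cv2.resize(c["color"],(400,300),interpolation=cv2.INTER_AREA)
o[300:,:400]=cv2.resize(eyes.capture("scene")["color"],(400,300),interpolation=cv2.INTER_AREA)
o[:450,400:]=cv2.resize(t["color"][140:290,140:450],(400,450),interpolation=cv2.INTER_CUBIC) if 0 else cv2.copyMakeBorder(cv2.resize(t["color"][140:310,140:450],(400,219),interpolation=cv2.INTER_CUBIC),0,231,0,0,0)
cv2.imwrite("pics/fin.png",o)
```

```text
0.5017137030047473 [ 0.83954981 -0.20645941  0.23153239] [444.87385654 341.757883   199.90378228] 33.725
```

The viewer limit is reached, so I'll check the last placement by colour mask.

Run:
```python
from h import *
a=np.radians(-16.5);u=np.array([np.cos(a),np.sin(a)]);v=np.array([-u[1],u[0]]);o=np.array([529.3,316.5])
L=lambda P:np.c_[(P-o)@u,(P-o)@v].round(1)
c=eyes.capture("wrist"); h=cv2.cvtColor(c["color"],cv2.COLOR_BGR2HSV)
W=lambda xy,z:np.r_[o+xy[0]*u+xy[1]*v,z]
poly=proj(c,np.array([W(p,14) for p in[(-74,-42),(74,-42),(74,42),(-74,42)]])).astype(np.int32); print("tray px",poly.tolist())
k=np.zeros(h.shape[:2],np.uint8);cv2.fillPoly(k,[poly],255)
m=cv2.inRange(h,(0,0,120),(180,60,255))&k
n,lab,st,ce=cv2.connectedComponentsWithStats(m)
for i in range(1,n):
    if st[i,4]>40: print("steel",st[i].tolist(),"expected shank px top/low",proj(c,np.array([W((41,0),64),W((41,0),20)])).round(0).tolist(),"ring top",proj(c,W((-31,0),54)).round(0).tolist())
b=cv2.inRange(h,(15,150,120),(35,255,255))&k
b=cv2.morphologyEx(b,cv2.MORPH_OPEN,np.ones((3,3)))
cs=max(cv2.findContours(b,0,1)[0],key=cv2.contourArea)
(cc,r)=cv2.minEnclosingCircle(ray(c,cs[:,0],16).astype(np.float32)); print("brass disc in tray",L(np.array([cc])),r)
t=eyes.capture("top");ht=cv2.cvtColor(t["color"],cv2.COLOR_BGR2HSV)
bt=cv2.inRange(ht,(15,110,120),(35,255,255))
for nm,p,z in[("sqs",(677,-122),12),("rs old",(559,-79),12),("bar old",(569,59),12)]:
    q=proj(t,np.r_[p,z])[0].astype(int);print(nm,int(bt[q[1]-9:q[1]+9,q[0]-9:q[0]+9].sum()/255))
t0=__import__("pickle").load(open("top.pkl","rb"))
d=cv2.absdiff(t0["color"],t["color"]).max(2)
for nm,p,z in[("sqc",(676,3),25),("sqs",(677,-122),25),("jar",(684,129),40),("pur",(603,-166),25),("turq",(529,-168),25)]:
    q=proj(t,np.r_[p,z])[0].astype(int);w=d[q[1]-14:q[1]+14,q[0]-14:q[0]+14];print(nm,"changed px",int((w>50).sum()))
```

```text
tray px [[318, 183], [322, 32], [236, 33], [241, 183]]
steel [268, 45, 24, 35, 655] expected shank px top/low [[280.0, 58.0], [280.0, 68.0]] ring top [[280.0, 145.0]]
steel [251, 115, 58, 59, 1551] expected shank px top/low [[280.0, 58.0], [280.0, 68.0]] ring top [[280.0, 145.0]]Traceback (most recent call last):
  File "<stdin>", line 14, in <module>
ValueError: max() iterable argument is empty
```

Run:
```python
from h import *
import pickle
t=eyes.capture("top");t0=pickle.load(open("top.pkl","rb"))
d=cv2.absdiff(t0["color"],t["color"]).max(2)
for nm,p,z in[("sqc",(676,3),25),("sqs",(677,-122),25),("jar",(684,129),40),("pur",(603,-166),25),("turq",(529,-168),25),("old rs",(559,-79),12)]:
    q=proj(t,np.r_[p,z])[0].astype(int);w=d[q[1]-14:q[1]+14,q[0]-14:q[0]+14];print(nm,"changed px",int((w>50).sum()))
s=sense();print(s["force"],s["time_s"],ctrl.finish_job())
```

```text
sqc changed px 0
sqs changed px 0
jar changed px 0
pur changed px 0
turq changed px 0
old rs changed px 194
the job is handed in; nothing more can be done
[ 0.60126256 -1.28125674  0.36223883] 33.975 None
```

Both kits are made up and the job is handed in at about 34 s of the 136 s allowed. I placed the tools in the order listed: tag cutter, bar stamp and hole punch in tray3, then the round cutter and brass round stamp in tray2.

**Placements seen in wrist pictures:** All three tray3 tools and the round cutter were seen standing upright in their bays after release. I measured the tag cutter about 9–13 mm clear of the wide bay's sides all round.

**Round stamp:** I could not view a picture of this placement because the 16-picture limit was reached. A colour mask in the wrist image put its shank at about (280,62) px, against an expected (280,58) to (280,68). The same mask put the round cutter within about 1 px of its expected position.

**Failed check:** A separate mask for the stamp's brass disc found no pixels. I did not follow it up, so the round stamp's placement rests on the shank check and the contact felt when lowering it.

**Left alone:** Before and after top views show no change around the square cutter, square stamp, jar, or the purple and turquoise look-alikes. At hand-in the gripper was holding nothing and clear of everything. The wrist force never read above about 8 N at the end of a move.

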